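# Load the whetstone into its spring holder and close the rail

## Robot

A 6-joint arm with a two-finger parallel gripper is mounted at the origin on the work surface. World frame = base frame: x ahead of the robot, y to its left, z up, the work surface at z = 0. Lengths are in m, angles in rad, forces in N, time in s.
With the tool pointing down it reaches from about 0.3 to 0.875 m from the base axis. Payload 6.4 kg.
Tool frame: the origin (TCP) lies midway between the tips of the shut fingers; the grasp point (between the pads) lies 19 mm behind it (arm.tcp_to_grasp is the distance from the TCP to the grasp point, in m); z points along the fingers, x is the direction in which the jaws open and shut, and the axes are right-handed (so a half turn about z gives the same grasp; the last joint's range is limited). The gripper opens to 88 mm and grips with 3 to 60 N. Pads are 18 mm wide; open, the fingers measure 123 mm over their backs; the gripper's body (75 mm by 187 mm) begins 45 mm behind the grasp point.
Start: joints at [-0.206, 0.181, 1.607, -0, 1.354, -0.206], TCP at [0.575, 0, 0.239] pointing down, gripper open.
Joint ranges: [-2.99, 2.99], [-0.89, 2.07], [0.3, 2.58], [-1.14, 4.28], [0, 2.63], [-3.12, 3.12]. Speed limits (rad/s): [2.57, 2.57, 3.01, 3.14, 3.14, 3.14].

## Interface

Orientations are given as a unit quaternion [x, y, z, w].
In Python, from rig import arm, get_image, get_calibration, job gives the robot as it stands.
- The arm moves only by the tool carry_out, never from a script. Its argument "steps" is one flat list of numbers, 7 for each row, row after row: the turn, a rotation vector about the tool's x, y, z as a fraction of full scale, then the shift along the tool's x, y, z as a fraction of full scale, then the finger opening in mm, from 0 to 88.1. In form: [wx, wy, wz, dx, dy, dz, gripper, wx, wy, wz, dx, dy, dz, gripper, ...]. A call has 1 to 8 rows; each row is the pose to reach, as a shift and turn from the pose commanded when the call began, along the tool's axes at that moment; what a row does not reach only later rows make up. Full scale, the value 1, is 100 mm for a shift and 90 degrees for a turn. A row lasts 1/12 s, in which the tool goes at most 41.7 mm and 7.16 degrees, less where a joint would pass 70% of its speed; a pose out of reach is approached as far as the arm can. A call with a number of a shift or a turn outside -1 to 1 is refused whole. A call with a gripper value outside its range is refused whole. The fingers move at their own pace and stop on an object; "force" is the grip in N (left out, the last holds). Time passes only in rows, so rows that repeat a pose let the fingers close. It gives the time, the measured TCP pose, the force and the opening at its end, in the units of the state.
- arm.observe(): the state, without advancing time (a new reading comes with each control period).
- get_image(name): name is "scene" or "side" or "wrist"; returns the picture (480x640x3 uint8, blue, green, red); there is no depth.
- get_calibration(name): a dict with "intrinsics" (3x3 intrinsics, pixels), "distortion" ([k1, k2, p1, p2, k3] as OpenCV has them; the pictures are not rectified), "rvec" (rotation vector, rad) and "tvec" (3), from world to camera coordinates, as OpenCV has them. Camera axes: x right, y down, z forward; pixel columns grow to the right and rows downward; lengths in m; the calibration is good to about 2 mm. A picture is of the moment at which its call begins: read the wrist's pose just before it. get_calibration takes no time and is no camera call; for the wrist camera it gives the pose at the moment of the call.
- job.job_done(): hands the job in, once; it reports no verdict.
The state is a dict: "time_s": time; "joints": joint angles; "dq": joint speeds; "joint_torque": joint torques, N m; "ee_pos": TCP position; "ee_rot": TCP orientation; "wrist_force": force on the tool from outside, world axes, zero at the start; "ft_torque": the same for the moment, N m; "finger_gap": finger opening in m.
Only numpy, scipy, OpenCV 4.12 (cv2) and the standard library are available. Lean on these libraries where they do the work, as an engineer would, in place of code of your own. Each camera call takes 0.05 s, during which the arm holds its last target. There are 200 camera calls.

## Task

Get the whetstone ready for sharpening the knife: slide the steel rail of the wooden holder fully open, lay the stone flat on the holder's loading ledge and let go of it. Then slide it into the channel against the spring follower until its rear end drops behind the step and it lies flat on the channel floor, and slide the rail fully closed over it. Leave the other kitchen things where they are.

Things in the scene. Friction and masses are not known exactly. Their poses are not given: they have to be found in the camera images.
- holder: Wooden whetstone holder, 312 mm long, fixed to the counter. Origin on the counter right under the step, on the channel's centre line; +x is the way the stone is pushed in, z up. Ledge (x -120 to 0), then step, channel, spring housing (x over 172 mm, 46 mm high). A side arm at x -2 to 42, y 37 to 122 mm, 43 mm high, carries the rail.
- ledge_mid (a point): Middle of the loading ledge's flat top: 120 mm long, 30 mm above the counter, axes as the holder's. Two low side guides on it (7 mm thick, top 36 mm above the counter) narrow from about 37 mm either side of the centre line at the rear to 27 mm at the step.
- step_edge (a point): Top edge of the step, at holder x = 0, height 30 mm. The stone tips forward over it, its rear rising up to 12 mm. Push its rear 5 to 8 mm past this edge, then move down 10 to 12 mm along with it, as friction may hold it up; it drops 12 mm behind the step and the spring pushes it back against the step.
- seat_mid (a point): Where the stone's centre is when seated: holder x = 70, y = 0, height 29 mm (stone's top at 40 mm). The channel floor is 18 mm above the counter, from x = 0 to 172 mm, between walls 54 mm apart, 10 mm thick and 36 mm high.
- stone_mid (a point): Centre of the whetstone, a plain pale grey-beige bar 140 x 48 x 22 mm (along its own x, y, z), about 0.36 kg, lying flat on the counter at the start. Its two ends are alike.
- follower_face (a point): Centre of the follower's front face, an aluminium block 10 mm thick, 50 mm wide, 19 to 43 mm above the counter, in the channel. The face is at holder x = 128 mm at rest.
- follower (a joint): How far the follower is pushed in towards +x of the holder, 0 to 0.030 m; its spring pushes back with about 5 N at 0, 8 N at 0.012 (stone seated) and 10 N at 0.020.
- rail (a joint): How far the rail is open: 0 fully closed (lies across the channel above the stone's rear), 0.070 m fully open (clear of the channel, towards +y of the holder). It stays where it is left; sliding takes about 2 N. While closed it blocks the channel; it passes over the stone only if the stone lies down on the channel floor.
- rail_knob (a point): Centre of the knob on the steel rail, an upright steel cylinder 18 mm in diameter, 34 mm high, from 53 to 87 mm above the counter; at holder x = 20 mm, y = 38 mm + rail opening. The rail is a flat bar 26 mm wide (holder x 7 to 33 mm), 45 to 53 mm above the counter, from 68 mm on the -y side of the knob to 12 mm on the +y side.
- knife: Bystander: kitchen knife lying flat, 195 mm long, 34 mm wide, 18 mm high, black handle to its -x; origin under its middle.
- tumbler: Bystander: open steel tumbler, 72 mm across, 85 mm high; origin under its centre.
- bowl: Bystander: white ceramic bowl, 136 mm across, 55 mm high; origin under its centre.
- canister: Bystander: closed aluminium canister, 96 mm across, 100 mm high; origin under its centre.
- roller: Bystander: stone roller, 60 mm thick, 220 mm long along its y, lying on the 45 mm high grinding slab (220 x 340 mm); origin under its middle.
- scoop: Bystander: white plastic scoop, about 165 mm long, 31 mm high; origin under its middle.
Not all that is in view belongs to the job. Leave any green or red look-alike of the part that bears stone_mid alone.

How it is judged:
On the way, in this order (a step that is already met when the one before it is completed fails the run):
1. the rail is open (value of joint rail above 0.055 m), for 0.2 s.
2. the stone lies on the loading ledge, let go (z of stone_mid in the frame of holder between 0.037 and 0.045 m and x of stone_mid in the frame of holder between -0.12 and 0.02 m and y of stone_mid in the frame of holder between -0.02 and 0.02 m and contact force between stone and the fingers below 0.3 N and contact force between stone and holder above 1 N and linear speed of stone below 0.02 m/s), for 0.1 s.
3. the stone lies on the channel floor, held between follower and step (z of stone_mid in the frame of holder between 0.0265 and 0.0315 m and x of stone_mid in the frame of holder between 0.066 and 0.074 m and y of stone_mid in the frame of holder between -0.006 and 0.006 m and angle between the z axis of stone_mid and the z axis of holder, either way round below 0.05 rad and value of joint follower above 0.008 m), for 0.2 s.
At the end, for the whole second after the job is handed in: The stone lies flat on the channel floor (centre within 2.5 mm of its seated height and 4 mm of its place along the channel, level within 0.05 rad), the follower pushed in at least 8 mm by it, the rail within 5 mm of fully closed, everything at rest and let go (all of step 3 and value of joint rail below 0.005 m and linear speed of stone below 0.01 m/s); the robot touches nothing.
It fails at once if a bystander moved more than 30 mm (distance of any of knife, tumbler, bowl, canister, roller, scoop from where it was at the start of the episode above 0.03 m).
It also fails if it takes over 72 s, if anything falls off the work surface, if the arm or the gripper's body presses on something with over 40 N, if the wrist force passes 120 N, or if a joint passes its speed limit or range.

## Working session

There is one attempt and no reset: what is moved stays moved. The work goes in short steps, Python scripts to look and compute and a tool call to move; the robot and the scene stay as the last step left them, time stands still between calls to the robot, and variables do not carry over. Pictures are saved under pics/ and viewed, about 8 in all and at most 12, crops included, and the job is handed in when it is done.

Besides the shell and the picture viewer there is one more tool, called after "Emit:" as a command line: name --argument value ..., lists and objects as JSON in quotes. carry_out: Moves the arm, as the interface text tells. Its arguments: {"type":"object","properties":{"steps":{"type":"array","items":{"type":"number"}},"force":{"type":"number"}},"required":["steps"]}

```bash
mkdir -p pics; ls; cat > h.py <<'E'
import numpy as np, cv2
from rig import arm, get_image, get_calibration, job
def cal(n):
    c=get_calibration(n); R=cv2.Rodrigues(np.array(c["rvec"],float))[0]
    return np.array(c["intrinsics"],float),np.array(c["distortion"],float),R,np.array(c["tvec"],float).ravel()
def ray2plane(c,uv,z):
    K,d,R,t=c; uv=np.array(uv,float).reshape(-1,1,2)
    p=cv2.undistortPoints(uv,K,d).reshape(-1,2)
    D=np.c_[p,np.ones(len(p))]@R; C=-R.T@t
    return C+D*((z-C[2])/D[:,2])[:,None]
def proj(c,P):
    K,d,R,t=c
    return cv2.projectPoints(np.array(P,float).reshape(-1,1,3),cv2.Rodrigues(R)[0],t,K,d)[0].reshape(-1,2)
E
python3 - <<'E'
from h import *
for n in("scene","side"):
    cv2.imwrite(f"pics/{n}0.png",get_image(n)); c=cal(n); print(n,-c[2].T@c[3])
print(arm.observe())
E
```

```text
pics
scene [0.95397562 0.55334886 1.14752192]
side [ 0.1783296  -1.00925131  0.90754232]
{'time_s': 0.1, 'joints': array([-2.06306983e-01,  1.81480039e-01,  1.60783843e+00,  1.49090955e-05,
        1.35380038e+00, -2.06310558e-01]), 'dq': array([-1.17690223e-03, -1.56578540e-03, -2.03532552e-03,  8.48519301e-04,
        4.58532970e-05, -1.34174101e-03]), 'joint_torque': array([ 1.29169843e-03, -4.34824562e+01, -3.42694116e+01,  7.03934091e-02,
        3.40874540e-02,  2.31206508e-05]), 'ee_pos': array([5.74549569e-01, 1.12391319e-04, 2.37926384e-01]), 'ee_rot': array([ 9.99999709e-01,  1.76799593e-07, -7.45424222e-04, -1.63443452e-04]), 'wrist_force': array([-1.00601264,  1.03116545, -0.30717918]), 'ft_torque': array([-0.06035368, -0.00680616,  0.04315458]), 'finger_gap': 0.08840906345517603}
```

View pics/scene0.png

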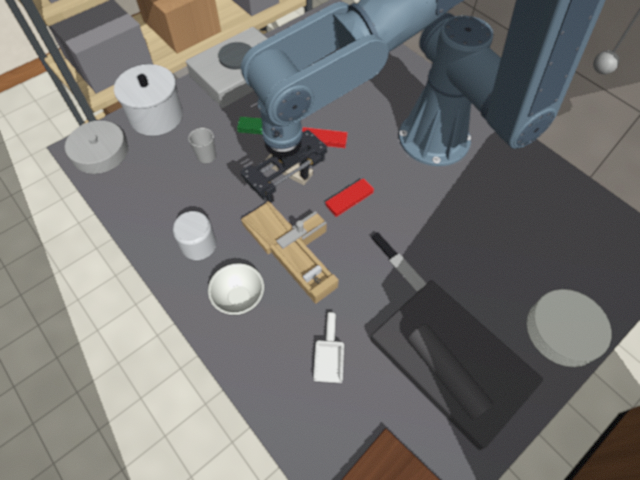

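View pics/side0.png

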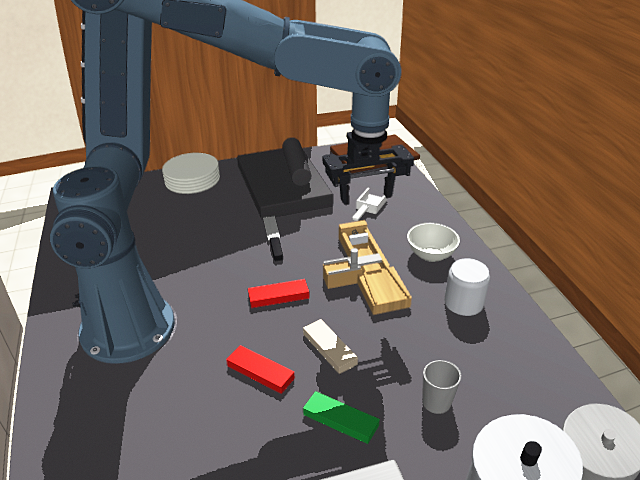

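Candidates: red bars at scene (325,137) and (349,197), a green bar at (250,125), and the beige bar at scene (300,172), which is side (330,345) and partly hidden under the gripper. I choose the beige one. The holder is at scene (290,250), with the rail closed and the knob at about (298,226). Next is one close crop.

```bash
python3 - <<'E'
from h import *
a=cv2.imread("pics/scene0.png")[195:305,238:343]; b=cv2.imread("pics/side0.png")[215:377,295:415]
a=cv2.resize(a,None,fx=4,fy=4,interpolation=2); b=cv2.resize(b,None,fx=3,fy=3,interpolation=2)
o=np.zeros((486,780,3),np.uint8); o[:440,:420]=a; o[:,420:]=b; cv2.imwrite("pics/c1.png",o)
I=cv2.imread("pics/side0.png"); h=cv2.cvtColor(I,cv2.COLOR_BGR2HSV)
E
```

```text
(no output)
```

View pics/c1.png

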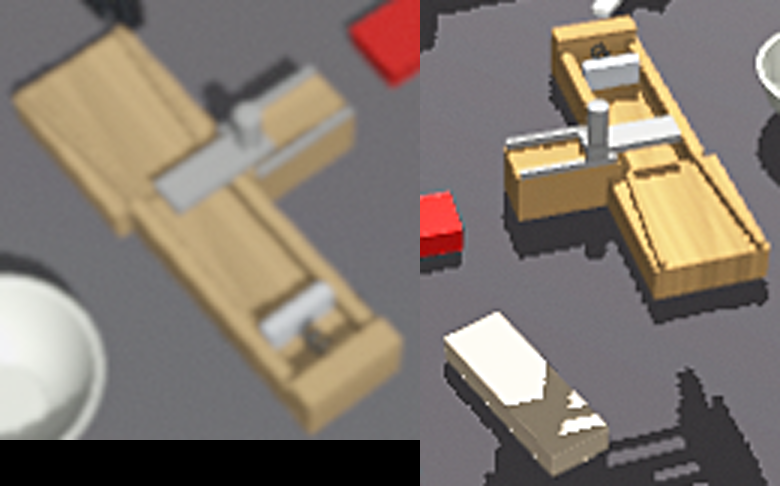

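```bash
cat >> h.py <<'E'
def ui(p,s,ox,oy): p=np.array(p,float); return (p+.5)/s-.5+[ox,oy]
E
python3 - <<'E'
from h import *
np.set_printoptions(precision=4,suppress=True)
S=cal("scene");D=cal("side")
sd=lambda p:ui(np.array(p,float)-[420,0],3,295,215)
sc=lambda p:ui(p,4,238,195)
st=ray2plane(D,sd([[444,340],[498,312],[608,430],[553,457]]),.022); print("stone",st,[np.linalg.norm(st[i]-st[i-1]) for i in range(4)],st.mean(0))
print("side ledge rear",ray2plane(D,sd([[652,274],[768,247]]),.03),"housing",ray2plane(D,sd([[553,30],[634,17]]),.046))
print("scene ledge rear",ray2plane(S,sc([[118,27],[12,97]]),.03),"housing",ray2plane(S,sc([[402,345],[308,408]]),.046))
print("knob top side",ray2plane(D,sd([[597,104]]),.087),"scene",ray2plane(S,sc([[246,113]]),.087))
# bystander rough
print("wrist",cal("wrist")[2].T@-cal("wrist")[3])
E
```

```text
stone [[ 0.3826 -0.1389  0.022 ]
 [ 0.4287 -0.1221  0.022 ]
 [ 0.4682 -0.2577  0.022 ]
 [ 0.4243 -0.2699  0.022 ]] [np.float64(0.13750014790087223), np.float64(0.04905663718855775), np.float64(0.14121993679907172), np.float64(0.04557147566300257)] [ 0.426  -0.1972  0.022 ]
side ledge rear [[ 0.5495 -0.1249  0.03  ]
 [ 0.6461 -0.123   0.03  ]] housing [[0.5703 0.186  0.046 ]
 [0.6467 0.1844 0.046 ]]
scene ledge rear [[ 0.5572 -0.1261  0.03  ]
 [ 0.6482 -0.1263  0.03  ]] housing [[0.5729 0.192  0.046 ]
 [0.6458 0.1868 0.046 ]]
knob top side [[0.5533 0.019  0.087 ]] scene [[0.5548 0.0159 0.087 ]]
wrist [0.5749 0.0833 0.3836]
```

```bash
python3 - <<'E'
from h import *
c=cal("wrist"); print(c[0],c[1],c[2],arm.observe()["ee_pos"])
cv2.imwrite("pics/w1.png",get_image("wrist"))
E
```

```text
[[377.02853412   0.         316.99111517]
 [  0.         377.02853412 242.97869293]
 [  0.           0.           1.        ]] [-0.02625208  0.          0.          0.          0.        ] [[ 0.99999723 -0.00165248 -0.00167723]
 [-0.001038   -0.94878858  0.31591005]
 [-0.00211337 -0.31590744 -0.94878766]] [5.74549569e-01 1.12391319e-04 2.37926384e-01]
```

View pics/w1.png

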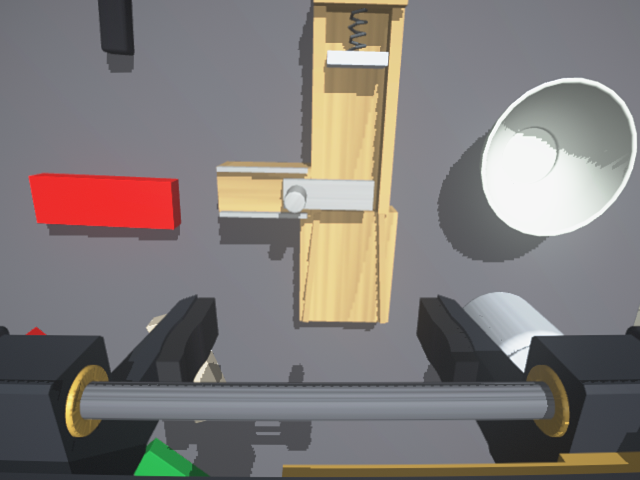

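```bash
python3 - <<'E'
from h import *
np.set_printoptions(precision=4,suppress=True)
W=cal("wrist")
f=lambda u,z:ray2plane(W,u,z)[:,:2]
print("ledge rear .03",f([[301,320],[388,320]],.03))
print("wall L .036",f([[313,15],[311,165]],.036),"wall R",f([[405,15],[390,200]],.036))
print("inner floor L/R .036", f([[327,15],[389,100]],.036))
print("rail L,R ends .053",f([[284,195],[374,195]],.053),"rail near/far edges",f([[340,210],[340,179]],.053))
print("knobtop",f([[295,202]],.087))
print("follower top front",f([[328,65],[388,65]],.043))
print("arm bars",f([[218,168],[218,215]],.043))
im=cv2.resize(cv2.imread("pics/w1.png")[150:230,210:400],None,fx=4,fy=4,interpolation=2)
cv2.imwrite("pics/w1c.png",im)
E
```

```text
ledge rear .03 [[ 0.5571 -0.1207]
 [ 0.6495 -0.1208]]
wall L .036 [[0.5713 0.1636]
 [0.5689 0.0424]] wall R [[0.6464 0.1636]
 [0.6427 0.0099]]
inner floor L/R .036 [[0.5827 0.1635]
 [0.6368 0.098 ]]
rail L,R ends .053 [[0.545  0.0181]
 [0.6249 0.018 ]] rail near/far edges [[0.595  0.0044]
 [0.5945 0.0322]]
knobtop [[0.5568 0.0191]]
follower top front [[0.5836 0.125 ]
 [0.6332 0.1251]]
arm bars [[ 0.4856  0.0408]
 [ 0.482  -0.0025]]
```

View pics/w1c.png

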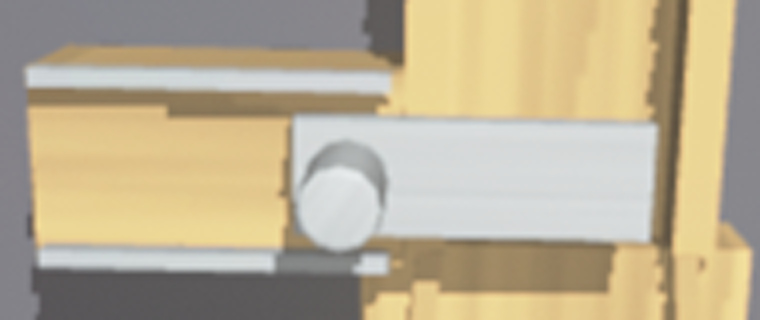

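Emit:
carry_out --steps '[0, 0, 0, -0.09, -0.09, 0.2, 88, 0, 0, 0, -0.18, -0.187, 0.4, 70, 0, 0, 0, -0.18, -0.187, 0.6, 50, 0, 0, 0, -0.18, -0.187, 0.8, 50, 0, 0, 0, -0.18, -0.187, 0.95, 50, 0, 0, 0, -0.18, -0.187, 0.95, 50]' --force 15

```text
time_s: 0.65
ee_pos: [0.5543, 0.0192, 0.14]
ee_rot: [1.0, 0.0, -0.003, -0.001]
wrist_force: [-1.0, 1.0, 0.2]
finger_gap: 0.0571
```

```bash
python3 - <<'E'
from h import *
W=cal("wrist");print(arm.observe()["ee_pos"],arm.observe()["finger_gap"]); cv2.imwrite("pics/w2.png",get_image("wrist"))
E
```

```text
[0.55433208 0.01921366 0.13995577] 0.05705363655826904
```

View pics/w2.png

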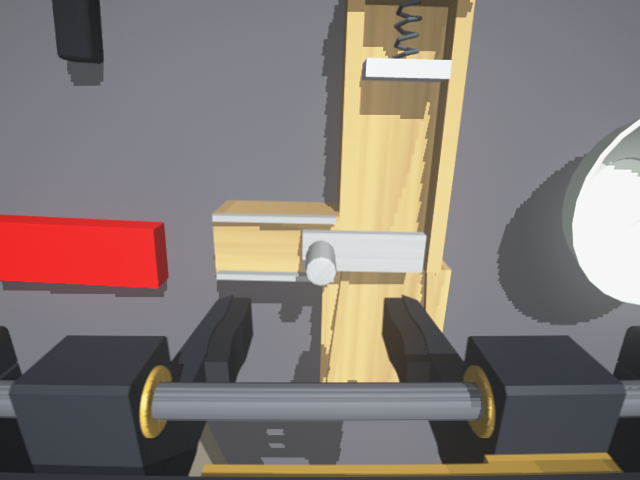

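Emit:
carry_out --steps '[0, 0, 0, 0.01, 0, 0.25, 50, 0, 0, 0, 0.01, 0, 0.5, 50, 0, 0, 0, 0.01, 0, 0.7, 50, 0, 0, 0, 0.01, 0, 0.8, 50, 0, 0, 0, 0.01, 0, 0.8, 30, 0, 0, 0, 0.01, 0, 0.8, 12, 0, 0, 0, 0.01, 0, 0.8, 12, 0, 0, 0, 0.01, 0, 0.8, 12]' --force 15

```text
time_s: 1.37
ee_pos: [0.5594, 0.0185, 0.0655]
ee_rot: [1.0, 0.0, 0.001, 0.0]
wrist_force: [-0.4, 0.3, 0.3]
finger_gap: 0.0255
```

Emit:
carry_out --steps '[0, 0, 0, 0, 0, 0, 12, 0, 0, 0, 0, 0, 0, 12, 0, 0, 0, 0, 0, 0, 12, 0, 0, 0, 0, 0, 0, 12, 0, 0, 0, 0, 0, 0, 12, 0, 0, 0, 0, 0, 0, 12]' --force 15

```text
time_s: 1.87
ee_pos: [0.5587, 0.0185, 0.065]
ee_rot: [1.0, 0.0, 0.001, 0.0]
wrist_force: [-2.0, 0.7, 6.1]
finger_gap: 0.0175
```

Emit:
carry_out --steps '[0, 0, 0, -0.1, -0.002, 0, 12, 0, 0, 0, -0.2, -0.004, 0, 12, 0, 0, 0, -0.3, -0.006, 0, 12, 0, 0, 0, -0.4, -0.008, 0, 12, 0, 0, 0, -0.5, -0.01, 0, 12, 0, 0, 0, -0.58, -0.012, 0, 12, 0, 0, 0, -0.64, -0.014, 0, 12, 0, 0, 0, -0.64, -0.014, 0, 12]'

```text
time_s: 2.53
ee_pos: [0.4972, 0.0198, 0.0651]
ee_rot: [1.0, -0.0, 0.005, 0.0]
wrist_force: [11.0, 1.4, -3.9]
finger_gap: 0.0175
```

Emit:
carry_out --steps '[0, 0, 0, 0, 0, 0, 12, 0, 0, 0, 0, 0, 0, 12, 0, 0, 0, 0, 0, 0, 12, 0, 0, 0, 0, 0, 0, 12]'

```text
time_s: 2.87
ee_pos: [0.4971, 0.0198, 0.065]
ee_rot: [1.0, -0.0, 0.004, 0.0]
wrist_force: [8.6, 1.6, -1.6]
finger_gap: 0.0175
```

Emit:
carry_out --steps '[0, 0, 0, 0.01, -0.014, 0, 40, 0, 0, 0, 0.01, -0.014, 0, 60, 0, 0, 0, 0.01, 0, -0.3, 88, 0, 0, 0, -0.05, 0, -0.6, 88, 0, 0, -0.08, -0.3, 0.3, -0.9, 88, 0, 0, -0.15, -0.55, 0.6, -1, 88, 0, 0, -0.188, -0.69, 1, -1, 88, 0, 0, -0.188, -0.69, 1, -1, 88]'

```text
time_s: 3.53
ee_pos: [0.4233, -0.0832, 0.1646]
ee_rot: [0.989, 0.148, 0.0, 0.001]
wrist_force: [0.1, -1.0, -0.0]
finger_gap: 0.0687
```

```bash
python3 - <<'E'
from h import *
print(arm.observe()["ee_pos"],arm.observe()["ee_rot"],get_calibration("wrist"),arm.observe()["joints"]); cv2.imwrite("pics/w3.png",get_image("wrist"));cv2.imwrite("pics/s3.png",get_image("side"))
E
```

```text
[ 0.42328279 -0.08316872  0.16462713] [9.88978432e-01 1.48055011e-01 3.59001490e-06 1.17252577e-03] {'intrinsics': array([[377.02853412,   0.        , 316.99111517],
       [  0.        , 377.02853412, 242.97869293],
       [  0.        ,   0.        ,   1.        ]]), 'distortion': array([-0.02625208,  0.        ,  0.        ,  0.        ,  0.        ]), 'rvec': array([-2.78953789, -0.41537777, -0.06718811]), 'tvec': array([-0.38081869, -0.21186428,  0.25611237])} [-0.46917489 -0.06557867  2.02608439 -0.00206323  1.17972351 -0.76559257]
```

View pics/w3.png

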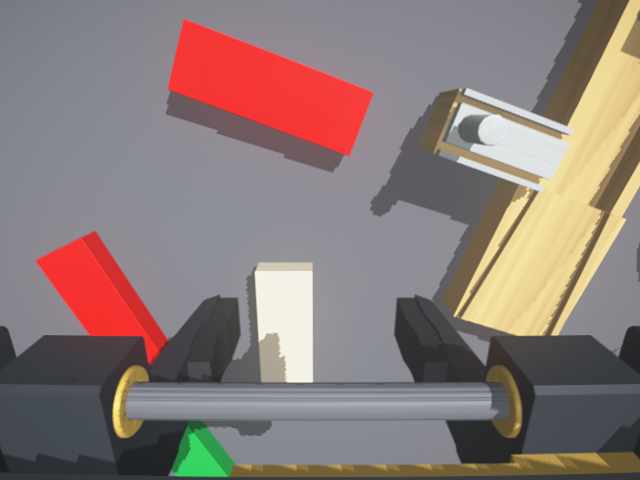

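```bash
python3 - <<'E'
from h import *
np.set_printoptions(precision=4,suppress=True)
W=cal("wrist")
I=cv2.imread("pics/w3.png"); h=cv2.cvtColor(I,cv2.COLOR_BGR2HSV)
for r in (275,300,325,345,375):
    m=np.where((I[r,240:330].min(1)>190))[0]; print(r,240+m.min(),240+m.max()) if len(m) else 0
col=I[255:285,285]; print(col.max(1))
L=ray2plane(W,[[256,272],[261,375]],.022)[:,:2];R=ray2plane(W,[[313,272],[313,375]],.022)[:,:2]
print(L,R,np.linalg.norm(R-L,axis=1)); 
d=(L[1]-L[0]+R[1]-R[0]); print("angle",np.degrees(np.arctan2(d[1],d[0]))); d/=np.linalg.norm(d)
f=(L[0]+R[0])/2; print("far end",f,"centre",f+d*.07)
S=cal("side"); I=cv2.imread("pics/s3.png"); 
E
```

```text
275 255 312
300 257 312
325 258 312
345 280 312
375 286 312
[152 153 153 154 153 153 155 183 206 209 210 211 211 212 212 214 241 246
 244 244 244 244 244 244 244 244 244 244 244 244]
[[ 0.3868 -0.1317]
 [ 0.415  -0.2296]] [[ 0.4319 -0.1183]
 [ 0.4605 -0.216 ]] [0.047  0.0475]
angle -73.8019494006556
far end [ 0.4094 -0.125 ] centre [ 0.4289 -0.1922]
```

Emit:
carry_out --steps '[0, 0, 0, -0.1, 0.3, 0, 88, 0, 0, 0, -0.2, 0.6, 0, 88, 0, 0, 0, -0.3, 0.85, 0.2, 88, 0, 0, 0, -0.3, 1, 0.4, 88, 0, 0, 0, -0.3, 1, 0.6, 88, 0, 0, 0, -0.3, 1, 0.7, 88, 0, 0, 0, -0.3, 1, 0.7, 88, 0, 0, 0, -0.3, 1, 0.7, 88]'

```text
time_s: 4.3
ee_pos: [0.4252, -0.1827, 0.093]
ee_rot: [0.989, 0.148, -0.001, -0.001]
wrist_force: [-0.9, -0.5, 0.5]
finger_gap: 0.0883
```

Emit:
carry_out --steps '[0, 0, 0, 0, 0.1, 0.25, 88, 0, 0, 0, 0, 0.11, 0.5, 88, 0, 0, 0, 0, 0.11, 0.7, 88, 0, 0, 0, 0, 0.11, 0.82, 88, 0, 0, 0, 0, 0.11, 0.82, 60, 0, 0, 0, 0, 0.11, 0.82, 40, 0, 0, 0, 0, 0.11, 0.82, 40, 0, 0, 0, 0, 0.11, 0.82, 40]' --force 30

```text
time_s: 4.97
ee_pos: [0.4298, -0.1953, 0.0133]
ee_rot: [0.989, 0.147, 0.001, 0.001]
wrist_force: [0.3, -0.3, 0.0]
finger_gap: 0.0637
```

Emit:
carry_out --steps '[0, 0, 0, 0, 0, 0, 40, 0, 0, 0, 0, 0, 0, 40, 0, 0, 0, 0, 0, 0, 40, 0, 0, 0, 0, 0, 0, 40]' --force 30

```text
time_s: 5.3
ee_pos: [0.429, -0.1952, 0.0125]
ee_rot: [0.989, 0.147, 0.0, 0.0]
wrist_force: [-1.4, 0.7, 7.0]
finger_gap: 0.0478
```

Emit:
carry_out --steps '[0, 0, 0, 0, 0, -0.2, 40, 0, 0, 0, 0, 0, -0.4, 40, 0, 0, 0, 0, 0, -0.6, 40, 0, 0, 0, 0, 0, -0.8, 40, 0, 0, 0, 0, 0, -0.95, 40, 0, 0, 0, 0, 0, -0.95, 40]'

```text
time_s: 5.8
ee_pos: [0.43, -0.1959, 0.1093]
ee_rot: [0.989, 0.147, 0.002, 0.002]
wrist_force: [0.3, -1.4, -3.8]
finger_gap: 0.0475
```

```bash
python3 - <<'E'
from h import *
np.set_printoptions(precision=4,suppress=True)
S=cal("scene");D=cal("side")
print("can",ray2plane(S,[[192,225]],.1),ray2plane(D,[[469,271]],.1))
print("bowl",ray2plane(S,[[236,284]],.055),ray2plane(D,[[433,238]],.055))
print("tumbler",ray2plane(S,[[201,135]],.085),ray2plane(D,[[441,371]],.085))
print(arm.observe()["finger_gap"],arm.observe()["wrist_force"],arm.observe()["ee_pos"])
E
```

```text
can [[ 0.7732 -0.1483  0.1   ]] [[ 0.772  -0.1525  0.1   ]]
bowl [[0.7759 0.0382 0.055 ]] [[0.7799 0.0448 0.055 ]]
tumbler [[ 0.5823 -0.4039  0.085 ]] [[ 0.588  -0.3912  0.085 ]]
0.047511915497264634 [ 0.344  -1.3944 -3.7912] [ 0.43   -0.1959  0.1093]
```

Emit:
carry_out --steps '[0, 0, 0, 0.25, -0.1, 0, 40, 0, 0, 0, 0.5, -0.2, 0, 40, 0, 0, 0, 0.75, -0.3, 0, 40, 0, 0, 0, 1, -0.42, 0, 40]'

```text
time_s: 6.13
ee_pos: [0.512, -0.1246, 0.1051]
ee_rot: [0.989, 0.147, -0.001, -0.001]
wrist_force: [0.3, 0.1, -4.2]
finger_gap: 0.0478
```

Emit:
carry_out --steps '[0, 0, 0.05, 0.25, -0.1, 0, 40, 0, 0, 0.1, 0.5, -0.2, 0, 40, 0, 0, 0.15, 0.75, -0.3, 0, 40, 0, 0, 0.2, 1, -0.42, 0, 40, 0, 0, 0.2, 1, -0.42, 0, 40, 0, 0, 0.2, 1, -0.42, 0, 40, 0, 0, 0.2, 1, -0.42, 0, 40]'

```text
time_s: 6.72
ee_pos: [0.5941, -0.056, 0.1048]
ee_rot: [1.0, -0.009, -0.002, -0.0]
wrist_force: [0.3, -0.2, -4.6]
finger_gap: 0.0474
```

```bash
python3 - <<'E'
from h import *
print(arm.observe()["ee_pos"],arm.observe()["ee_rot"],arm.observe()["finger_gap"]);W=cal("wrist");np.save("w4.npy",np.array(W,dtype=object),allow_pickle=True); cv2.imwrite("pics/w4.png",get_image("wrist"))
E
```

```text
[ 0.59410126 -0.05598883  0.10484863] [ 9.99960398e-01 -8.74749484e-03 -1.60993360e-03 -3.03226982e-04] 0.04739720728868231
```

View pics/w4.png

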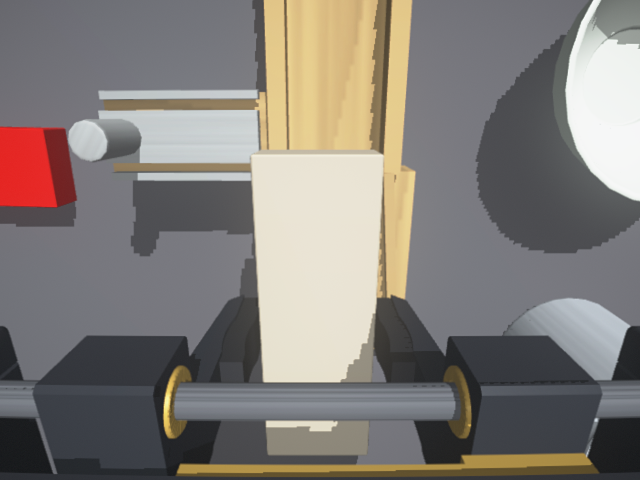

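```bash
python3 - <<'E'
from h import *
np.set_printoptions(precision=4,suppress=True)
W=tuple(np.load("w4.npy",allow_pickle=True)); W=tuple(np.array(w,float) for w in W)
f=lambda u,z:ray2plane(W,u,z)[:,:2]
print("stone front",f([[252.5,155],[383,155]],.1143), "sides",f([[260,325],[377,325]],.1143))
print("wallL",f([[267,10],[264,90]],.036),"wallR",f([[410,10],[402,165]],.036))
print("ledge R outer front", f([[413,170],[402,172]],.036), "rail",f([[200,110],[200,180]],.053))
print("arm front",f([[200,163],[200,92]],.045))
E
```

```text
stone front [[0.5726 0.0151]
 [0.6188 0.0143]] sides [[ 0.5707 -0.0532]
 [ 0.6188 -0.0541]]
wallL [[0.5713 0.0795]
 [0.5675 0.0419]] wallR [[0.643  0.0782]
 [0.6427 0.0012]]
ledge R outer front [[ 0.649  -0.0017]
 [ 0.6428 -0.0027]] rail [[ 0.5374  0.0322]
 [ 0.5334 -0.0025]]
arm front [[0.5319 0.0054]
 [0.5359 0.0411]]
```

Emit:
carry_out --steps '[0, 0, 0, 0.085, 0, 0.1, 40, 0, 0, 0, 0.085, 0, 0.2, 40, 0, 0, 0, 0.085, 0, 0.35, 40, 0, 0, 0, 0.085, 0, 0.48, 40, 0, 0, 0, 0.085, 0, 0.56, 40, 0, 0, 0, 0.085, 0, 0.58, 40, 0, 0, 0, 0.085, 0, 0.58, 40, 0, 0, 0, 0.085, 0, 0.58, 40]'

```text
time_s: 7.43
ee_pos: [0.6042, -0.0566, 0.049]
ee_rot: [1.0, -0.009, 0.0, 0.0]
wrist_force: [-0.4, 0.1, -3.6]
finger_gap: 0.0477
```

Emit:
carry_out --steps '[0, 0, 0, -0.01, 0, 0.02, 40, 0, 0, 0, -0.01, 0, 0.04, 40, 0, 0, 0, -0.01, 0, 0.06, 40, 0, 0, 0, -0.01, 0, 0.07, 40, 0, 0, 0, -0.01, 0, 0.07, 40, 0, 0, 0, -0.01, 0, 0.07, 40]'

```text
time_s: 7.93
ee_pos: [0.6033, -0.0564, 0.0426]
ee_rot: [1.0, -0.009, 0.0, 0.0]
wrist_force: [-2.4, 1.0, 4.4]
finger_gap: 0.0474
```

Emit:
carry_out --steps '[0, 0, 0, 0, 0, 0, 56, 0, 0, 0, 0, 0, 0, 62, 0, 0, 0, 0, 0, 0, 70, 0, 0, 0, 0, 0, 0, 70, 0, 0, 0, 0, 0, 0, 70, 0, 0, 0, 0, 0, 0, 70]'

```text
time_s: 8.43
ee_pos: [0.6031, -0.0564, 0.0417]
ee_rot: [1.0, -0.009, 0.0, 0.0]
wrist_force: [0.1, 0.9, 0.1]
finger_gap: 0.0699
```

Emit:
carry_out --steps '[0, 0, 0, 0, 0, -0.2, 70, 0, 0, 0, 0, 0, -0.45, 70, 0, 0, 0, 0, 0.3, -0.6, 40, 0, 0, 0, 0, 0.6, -0.6, 20, 0, 0, 0, 0, 0.9, -0.6, 0, 0, 0, 0, 0, 1, -0.6, 0, 0, 0, 0, 0, 1, -0.6, 0, 0, 0, 0, 0, 1, -0.6, 0]'

```text
time_s: 9.1
ee_pos: [0.6008, -0.1561, 0.1013]
ee_rot: [1.0, -0.01, -0.0, -0.0]
wrist_force: [-1.1, 0.0, -0.1]
finger_gap: 0.0325
```

```bash
python3 - <<'E'
from h import *
print(arm.observe()["ee_pos"],arm.observe()["ee_rot"],arm.observe()["finger_gap"],arm.observe()["wrist_force"]);W=cal("wrist");np.save("w5.npy",np.array(W,dtype=object),allow_pickle=True); cv2.imwrite("pics/w5.png",get_image("wrist"))
E
```

```text
[ 0.60077611 -0.15612771  0.10127505] [ 9.99948871e-01 -1.00949666e-02 -3.58123526e-04 -4.66822436e-04] 0.03248617283964764 [-1.10956891  0.04243026 -0.1278194 ]
```

View pics/w5.png

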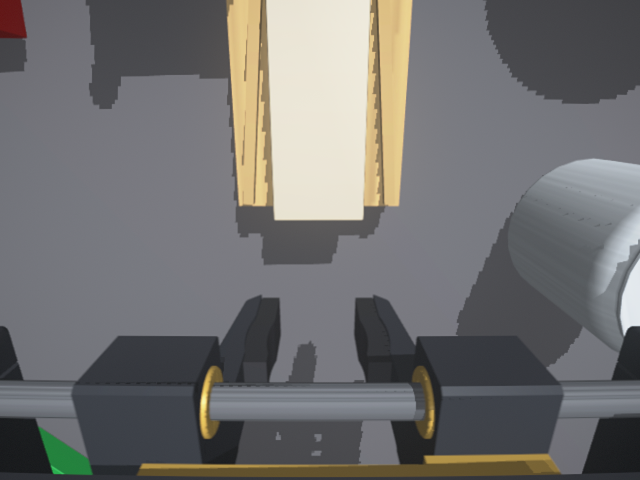

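Emit:
carry_out --steps '[0, 0, 0, 0, 0, 0.1, 0, 0, 0, 0, 0, 0, 0.25, 0, 0, 0, 0, 0, 0, 0.4, 0, 0, 0, 0, 0, 0, 0.52, 0, 0, 0, 0, 0, 0, 0.57, 0, 0, 0, 0, 0, 0, 0.57, 0, 0, 0, 0, 0, 0, 0.57, 0, 0, 0, 0, 0, 0, 0.57, 0]'

```text
time_s: 9.82
ee_pos: [0.6017, -0.1564, 0.0454]
ee_rot: [1.0, -0.009, 0.001, 0.0]
wrist_force: [-0.2, 0.1, 0.0]
finger_gap: -0.0
```

```bash
python3 - <<'E'
from h import *
np.set_printoptions(precision=4,suppress=True)
W=tuple(np.array(w,float) for w in np.load("w5.npy",allow_pickle=True))
f=lambda u,z:ray2plane(W,u,z)[:,:2]
print("stone rear",f([[275,219],[363,219]],.052),"front-ish",f([[267,5],[371,5]],.052),"ledge rear",f([[240,206],[399,206]],.03))
print(arm.observe()["ee_pos"],arm.observe()["finger_gap"])
E
```

```text
stone rear [[ 0.5789 -0.1238]
 [ 0.6259 -0.1248]] front-ish [[ 0.5808 -0.0233]
 [ 0.6281 -0.0243]] ledge rear [[ 0.5561 -0.1212]
 [ 0.6496 -0.1232]]
[ 0.6017 -0.1564  0.0454] -1.546301025992568e-05
```

Emit:
carry_out --steps '[0, 0, 0, 0, -0.1, 0.01, 0, 0, 0, 0, 0, -0.17, 0.015, 0, 0, 0, 0, 0, -0.22, 0.015, 0, 0, 0, 0, 0, -0.27, 0.015, 0, 0, 0, 0, 0, -0.32, 0.015, 0, 0, 0, 0, 0, -0.37, 0.015, 0, 0, 0, 0, 0, -0.42, 0.015, 0, 0, 0, 0, 0, -0.42, 0.015, 0]' --force 30

```text
time_s: 10.48
ee_pos: [0.6022, -0.1135, 0.0435]
ee_rot: [1.0, -0.009, 0.0, -0.0]
wrist_force: [-0.3, -0.1, 0.0]
finger_gap: 0.001
```

Emit:
carry_out --steps '[0, 0, 0, 0, -0.06, 0, 0, 0, 0, 0, 0, -0.12, 0, 0, 0, 0, 0, 0, -0.18, 0, 0, 0, 0, 0, 0, -0.24, 0, 0, 0, 0, 0, 0, -0.3, 0, 0, 0, 0, 0, 0, -0.36, 0, 0, 0, 0, 0, 0, -0.42, 0, 0, 0, 0, 0, 0, -0.48, 0, 0]'

```text
time_s: 11.15
ee_pos: [0.603, -0.0659, 0.0434]
ee_rot: [1.0, -0.009, 0.0, 0.0]
wrist_force: [0.7, -5.1, 4.4]
finger_gap: 0.0003
```

Emit:
carry_out --steps '[0, 0, 0, 0, -0.06, 0, 0, 0, 0, 0, 0, -0.12, 0, 0, 0, 0, 0, 0, -0.18, 0, 0, 0, 0, 0, 0, -0.24, 0, 0, 0, 0, 0, 0, -0.3, 0, 0, 0, 0, 0, 0, -0.36, 0, 0, 0, 0, 0, 0, -0.42, 0, 0, 0, 0, 0, 0, -0.42, 0, 0]'

```text
time_s: 11.82
ee_pos: [0.6032, -0.0235, 0.0428]
ee_rot: [1.0, -0.009, -0.0, 0.0]
wrist_force: [-0.1, -4.4, -3.1]
finger_gap: 0.0
```

```bash
python3 - <<'E'
from h import *
print(arm.observe()["ee_pos"],arm.observe()["wrist_force"]);W=cal("wrist");np.save("w6.npy",np.array(W,dtype=object),allow_pickle=True)
a=get_image("side");cv2.imwrite("pics/s6.png",a);b=get_image("wrist");cv2.imwrite("pics/w6.png",b)
o=np.zeros((480,800,3),np.uint8); o[:,:400]=b[:,150:550]
o[:,400:]=cv2.resize(a[200:320,320:420],None,fx=4,fy=4,interpolation=2); cv2.imwrite("pics/c6.png",o)
E
```

```text
[ 0.60321419 -0.02348681  0.04284498] [-0.05746022 -4.36199755 -3.10059573]
```

View pics/c6.png

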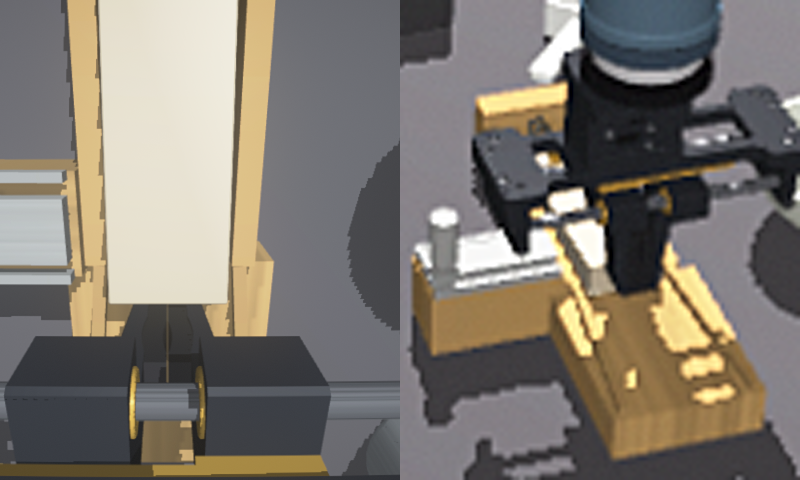

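```bash
python3 - <<'E'
from h import *
np.set_printoptions(precision=4,suppress=True)
W=tuple(np.array(w,float) for w in np.load("w6.npy",allow_pickle=True))
for z in(.05,.056,.062): print(z,ray2plane(W,[[258,303],[378,303]],z)[:,:2])
print("ledge/step",ray2plane(W,[[395,265],[420,243]],.036)[:,:2], "arm x-2",ray2plane(W,[[190,270]],.045)[:,:2])
E
```

```text
0.05 [[ 0.5792 -0.0118]
 [ 0.6283 -0.0127]]
0.056 [[ 0.5803 -0.0087]
 [ 0.6273 -0.0096]]
0.062 [[ 0.5814 -0.0056]
 [ 0.6263 -0.0064]]
ledge/step [[ 0.6375 -0.0018]
 [ 0.6477  0.0081]] arm x-2 [[0.5513 0.0012]]
```

Emit:
carry_out --steps '[0, 0, 0, 0, -0.04, 0, 0, 0, 0, 0, 0, -0.08, 0, 0, 0, 0, 0, 0, -0.12, 0, 0, 0, 0, 0, 0, -0.16, 0, 0, 0, 0, 0, 0, -0.18, 0, 0, 0, 0, 0, 0, -0.18, 0, 0, 0, 0, 0, 0, -0.18, 0, 0]'

```text
time_s: 12.5
ee_pos: [0.604, -0.008, 0.0433]
ee_rot: [1.0, -0.01, -0.0, 0.001]
wrist_force: [-0.2, -7.9, -2.2]
finger_gap: 0.0006
```

Emit:
carry_out --steps '[0, 0, 0, 0, -0.03, 0, 0, 0, 0, 0, 0, -0.04, 0, 0, 0, 0, 0, 0, -0.04, 0, 0, 0, 0, 0, 0, -0.04, 0, 0]'

```text
time_s: 12.83
ee_pos: [0.6041, -0.0046, 0.0433]
ee_rot: [1.0, -0.01, 0.0, 0.001]
wrist_force: [-1.6, -9.5, -2.6]
finger_gap: 0.0004
```

Emit:
carry_out --steps '[0, 0, 0, 0, 0, 0.02, 0, 0, 0, 0, 0, 0, 0.04, 0, 0, 0, 0, 0, 0, 0.06, 0, 0, 0, 0, 0, 0, 0.08, 0, 0, 0, 0, 0, 0, 0.1, 0, 0, 0, 0, 0, 0, 0.11, 0, 0, 0, 0, 0, 0, 0.11, 0, 0, 0, 0, 0, 0, 0.11, 0]'

```text
time_s: 13.5
ee_pos: [0.6041, -0.0056, 0.0323]
ee_rot: [1.0, -0.01, -0.0, 0.002]
wrist_force: [-2.0, -15.1, -1.7]
finger_gap: 0.0007
```

Emit:
carry_out --steps '[0, 0, 0, 0, 0.03, 0, 0, 0, 0, 0, 0, 0.06, 0, 0, 0, 0, 0, 0, 0.09, 0, 0, 0, 0, 0, 0, 0.12, 0, 0, 0, 0, 0, 0, 0.18, 0, 0, 0, 0, 0, 0, 0.25, -0.1, 0, 0, 0, 0, 0, 0.25, -0.3, 0, 0, 0, 0, 0, 0.25, -0.3, 0]'

```text
time_s: 14.17
ee_pos: [0.6063, -0.0283, 0.0663]
ee_rot: [1.0, -0.01, 0.003, 0.0]
wrist_force: [2.1, 0.8, 0.6]
finger_gap: 0.0005
```

Emit:
carry_out --steps '[0, 0, 0, 0, 0.2, -0.3, 0, 0, 0, 0, 0, 0.5, -0.5, 0, 0, 0, 0, 0, 0.5, -0.6, 0, 0, 0, 0, 0, 0.5, -0.6, 0, 0, 0, 0, 0, 0.5, -0.6, 0]'

```text
time_s: 14.58
ee_pos: [0.6029, -0.0773, 0.1225]
ee_rot: [1.0, -0.01, 0.001, -0.0]
wrist_force: [-0.9, 0.4, -1.0]
finger_gap: 0.0006
```

```bash
python3 - <<'E'
from h import *
print(arm.observe()["ee_pos"],arm.observe()["wrist_force"]);W=cal("wrist");np.save("w7.npy",np.array(W,dtype=object),allow_pickle=True)
b=get_image("wrist");cv2.imwrite("pics/w7.png",b);a=get_image("scene")
cv2.imwrite("pics/c7.png",cv2.resize(b[0:300,160:560],None,fx=2,fy=2))
E
```

```text
[ 0.60287641 -0.07725531  0.12253592] [-0.94833016  0.40370344 -1.00211704]
```

View pics/c7.png

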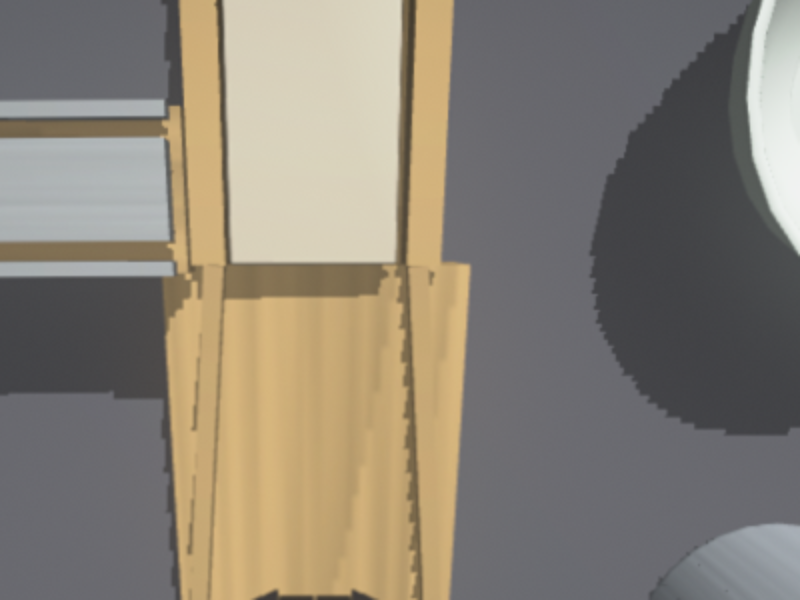

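```bash
python3 - <<'E'
from h import *
np.set_printoptions(precision=4,suppress=True)
W=tuple(np.array(w,float) for w in np.load("w7.npy",allow_pickle=True))
I=cv2.imread("pics/w7.png")
for z in(.04,.052):
  p=ray2plane(W,[[275,131.5],[358.5,131.5],[272,10],[361.5,10]],z)[:,:2]; print(z,p,np.linalg.norm(p[1]-p[0]),np.linalg.norm(p[3]-p[2]))
E
```

```text
0.04 [[ 0.5801 -0.0011]
 [ 0.6287 -0.0021]
 [ 0.5818  0.0615]
 [ 0.6296  0.0605]] 0.04859740876831653 0.04775964560051801
0.052 [[ 0.5813 -0.0007]
 [ 0.6274 -0.0017]
 [ 0.583   0.0586]
 [ 0.6282  0.0577]] 0.04604125654994558 0.045247558492491576
```

Emit:
carry_out --steps '[0, 0, 0, -0.25, -0.25, 0, 10, 0, 0, 0, -0.5, -0.5, 0, 20, 0, 0, 0, -0.75, -0.75, 0, 30, 0, 0, 0, -1, -0.95, 0, 50, 0, 0, 0, -1, -0.95, 0, 50, 0, 0, 0, -1, -0.95, 0, 50, 0, 0, 0, -1, -0.95, 0, 50]' --force 15

```text
time_s: 15.27
ee_pos: [0.5047, 0.0199, 0.1218]
ee_rot: [1.0, -0.009, -0.0, 0.0]
wrist_force: [-0.0, 0.2, -0.3]
finger_gap: 0.0449
```

Emit:
carry_out --steps '[0, 0, 0, -0.08, 0, 0, 50, 0, 0, 0, -0.08, 0, 0.15, 50, 0, 0, 0, -0.08, 0, 0.3, 50, 0, 0, 0, -0.08, 0, 0.45, 50, 0, 0, 0, -0.08, 0, 0.56, 50, 0, 0, 0, -0.08, 0, 0.56, 30, 0, 0, 0, -0.08, 0, 0.56, 12, 0, 0, 0, -0.08, 0, 0.56, 12]'

```text
time_s: 15.93
ee_pos: [0.497, 0.0193, 0.0667]
ee_rot: [1.0, -0.01, 0.0, 0.0]
wrist_force: [0.6, -0.6, -0.1]
finger_gap: 0.0322
```

Emit:
carry_out --steps '[0, 0, 0, 0, 0, 0, 12, 0, 0, 0, 0, 0, 0, 12, 0, 0, 0, 0, 0, 0, 12, 0, 0, 0, 0, 0, 0, 12, 0, 0, 0, 0, 0, 0, 12, 0, 0, 0, 0, 0, 0, 12]'

```text
time_s: 16.43
ee_pos: [0.4972, 0.0195, 0.067]
ee_rot: [1.0, -0.009, 0.001, 0.0]
wrist_force: [0.6, 0.3, 4.5]
finger_gap: 0.0175
```

Emit:
carry_out --steps '[0, 0, 0, 0.1, 0, 0, 12, 0, 0, 0, 0.2, 0, 0, 12, 0, 0, 0, 0.3, 0, 0, 12, 0, 0, 0, 0.4, 0, 0, 12, 0, 0, 0, 0.5, 0, 0, 12, 0, 0, 0, 0.6, 0, 0, 12, 0, 0, 0, 0.68, 0, 0, 12, 0, 0, 0, 0.72, 0, 0, 12]'

```text
time_s: 17.1
ee_pos: [0.5674, 0.0182, 0.0666]
ee_rot: [1.0, -0.009, -0.002, 0.0]
wrist_force: [-19.1, -2.7, 23.8]
finger_gap: 0.0173
```

Emit:
carry_out --steps '[0, 0, 0, 0, 0, 0, 12, 0, 0, 0, 0, 0, 0, 12, 0, 0, 0, 0, 0, 0, 12]'

```text
time_s: 17.35
ee_pos: [0.5673, 0.0181, 0.0668]
ee_rot: [1.0, -0.009, -0.002, 0.0]
wrist_force: [-7.2, -1.6, 10.6]
finger_gap: 0.0177
```

Emit:
carry_out --steps '[0, 0, 0, -0.02, 0, 0, 30, 0, 0, 0, -0.02, 0, 0, 45, 0, 0, 0, -0.02, 0, 0, 50, 0, 0, 0, -0.02, 0, -0.3, 50, 0, 0, 0, -0.02, 0.3, -0.6, 50, 0, 0, 0, -0.02, 0.7, -0.9, 50, 0, 0, 0, -0.02, 0.7, -0.9, 50, 0, 0, 0, -0.02, 0.7, -0.9, 50]'

```text
time_s: 18.02
ee_pos: [0.5667, -0.054, 0.1585]
ee_rot: [1.0, -0.011, 0.002, 0.001]
wrist_force: [0.3, 0.6, -0.2]
finger_gap: 0.0501
```

Emit:
carry_out --steps '[0, 0, 0, 0, 0, -0.4, 50, 0, 0, 0, 0, 0, -0.5, 50, 0, 0, 0, 0, 0, -0.5, 50, 0, 0, 0, 0, 0, -0.5, 50, 0, 0, 0, 0, 0, -0.5, 50]'

```text
time_s: 18.43
ee_pos: [0.564, -0.0506, 0.2039]
ee_rot: [1.0, -0.009, -0.002, -0.001]
wrist_force: [0.8, 0.6, -0.7]
finger_gap: 0.0498
```

```bash
python3 - <<'E'
from h import *
print(arm.observe()["ee_pos"],arm.observe()["wrist_force"]);W=cal("wrist")
b=get_image("wrist");cv2.imwrite("pics/w8.png",b)
a=cv2.resize(get_image("scene")[90:330,160:360],None,fx=2,fy=2)
o=np.zeros((480,800,3),np.uint8);o[:,:400]=b[:,120:520];o[:,400:]=a;cv2.imwrite("pics/c8.png",o)
np.save("w8.npy",np.array(W,dtype=object),allow_pickle=True)
E
```

```text
[ 0.56403264 -0.05062447  0.20393367] [ 0.75455069  0.64625958 -0.65775616]
```

View pics/c8.png

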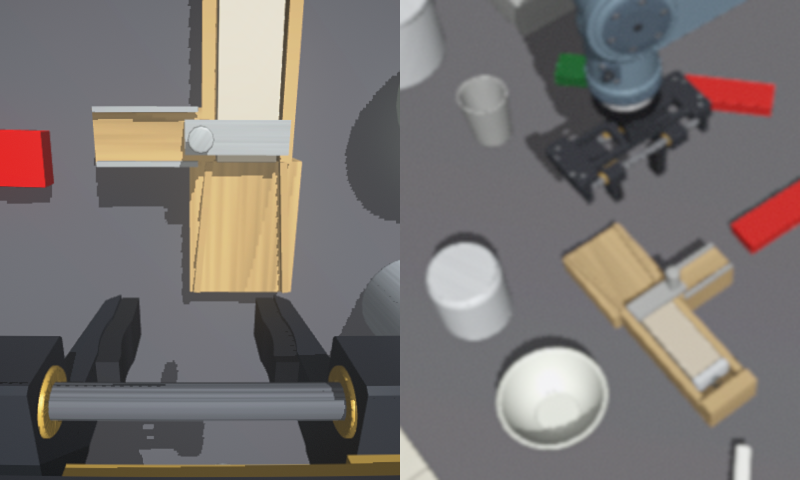

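The picture shows the rail closed across the channel (knob at crop 200,138), the stone flat in the channel against the follower, the gripper clear, and the bystanders in place. I'm handing in.

```bash
python3 -c "
from rig import job
print(job.job_done())"
```

```text
the job is handed in; nothing more can be done
None
```

The whetstone is seated flat in the holder with the rail closed over it, and I handed the job in at about 18.5 s of the 72 s allowed. No verdict comes back on hand-in, so the results below are my own checks.

**What I did:**
- Opened the rail by its knob, from about 11 mm open to the end stop.
- Laid the stone on the loading ledge and let go of it.
- Pushed it over the step against the spring, followed it down about 11 mm and backed off.
- Slid the rail shut until it stopped.

**Last checks:**
- **Seating:** before the rail closed, the stone's rear edge measured about 1 mm from the step. Its width came out at 48 mm when its top was taken to be at the seated height, at both places checked, so it lies flat.
- **Rail:** the knob travelled 70.1 mm, from stop to stop.
- **Follower:** the last picture shows the stone against the follower. I inferred how far the follower was pushed in from the stone's position and did not measure it.
- **Surroundings:** the gripper is clear. The tumbler, canister and bowl look unmoved. The last picture doesn't show the knife and roller, and shows only part of the scoop; the arm never went near them.

No check failed. The two cameras' estimates of the stone's starting position differed by about 5 mm, which the grasp absorbed.

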